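# Roll the storage capacitor onto its line

## Robot

A 6-joint arm with a two-finger parallel gripper is mounted at the origin on the work surface. World frame = base frame: x ahead of the robot, y to its left, z up, the work surface at z = 0. Lengths are in m, angles in rad, forces in N, time in s.
With the tool pointing down it reaches from about 0.225 to 0.875 m from the base axis. Payload 3.4 kg.
Tool frame: the origin (TCP) lies at the very end of the fingers, on their centre line; the grasp point (between the pads) lies 19 mm behind it; z points along the fingers, y is the line along which they close (so a half turn about z gives the same grasp; the last joint's range is limited). The gripper opens to 85 mm and grips with 20 to 120 N. Pads are 22 mm wide; open, the fingers measure 114 mm over their backs; the gripper's body (76 mm by 85 mm) begins 54 mm behind the grasp point. The pads swing forward as they close: fully open they stand 13 mm farther back than shut.
Start: joints at [-1.418, 0.276, 1.505, -0, 1.361, -0.121], TCP at [0.155, -0.554, 0.231] pointing down, gripper open.
Joint ranges: [-2.89, 2.89], [-0.75, 2.08], [0.22, 2.7], [-1.18, 4.32], [0.11, 2.71], [-2.7, 2.7]. Speed limits (rad/s): [2.57, 2.57, 3.14, 3.14, 3.14, 3.14].

## Interface

Orientations are given as a unit quaternion [w, x, y, z].
In Python, from rig import get_state, optics, sign_off gives the robot as it stands.
- The arm moves only by the tool send_rows, never from a script. Its argument "increments" is a list of rows, each an object with "gripper": the gripper's target within -1 to 1 (shut at 1, half-way at 0, fully open at -1); "linear": the shift along the world's x, y, z in m, a list of three; "delta_rot": the turn, a rotation vector about the world's x, y, z in rad, a list of three. In form: [{"gripper": gripper, "linear": [dx, dy, dz], "delta_rot": [rx, ry, rz]}, ...]. A call has 1 to 8 rows; each row is the pose to reach, as a shift and turn from the pose commanded when the call began; what a row does not reach only later rows make up. A row lasts 1/10 s, in which the tool goes at most 50 mm and 8.59 degrees, less where a joint would pass 70% of its speed; a pose out of reach is approached as far as the arm can. A call with a gripper value outside its range is refused whole. The fingers move at their own pace and stop on an object; "newtons" is the grip in N (left out, the last holds). Time passes only in rows, so rows that repeat a pose let the fingers close. It gives the time, the measured TCP pose, the force, the opening and the grip force at its end, in the units of the state.
- get_state(): the state, without advancing time (a new reading comes with each control period).
- optics.get_image(name): name is "scene" or "top" or "wrist"; returns a dict with "pixels" (480x640x3 uint8, blue, green, red), "K" (3x3 intrinsics, pixels), "rvec" (rotation vector, rad) and "tvec" (3), from world to camera coordinates, as OpenCV has them; the wrist camera has in their place "T_tool_cam" (4x4, takes a point from camera to tool coordinates, whose origin is the TCP and whose axes are the flange's). Camera axes: x right, y down, z forward; pixel columns grow to the right and rows downward; lengths in m; the calibration is good to about 2 mm. A picture is of the moment at which its call begins: read the wrist's pose just before it. There is no depth.
- sign_off(): hands the job in; it is judged then, once.
The state is a dict: "clock": time; "qpos": joint angles; "qd": joint speeds; "effort": joint torques, N m; "position": TCP position; "ee_rot": TCP orientation; "contact_force": force on the tool from outside, world axes, zero at the start; "moment": the same for the moment, N m; "width": finger opening in m; "gripper_force": force on a finger pad.
Only numpy, scipy, OpenCV 4.12 (cv2) and the standard library are available. Lean on these libraries where they do the work, as an engineer would, in place of code of your own. Each camera call takes 0.05 s, during which the arm holds its last target. There are 200 camera calls.

## Task

Two cream capacitors lie on the rubber-faced assembly plate, one on each side of the white line. With a fingertip or the outside of the fingers, push the top of the fatter one sideways so that it rolls across the plate and comes to rest lying along the white line, centred over it and about half-way along it, ready to be strapped down. Do not grip, lift or drag it, and leave the slim capacitor and everything else where they are.

Things in the scene. Friction and masses are not known exactly. Their poses are not given: they have to be found in the camera images.
- plate: Fixed flat assembly plate with a dark grey rubber top, 300 mm (its x) by 380 mm (its y), top 6 mm above the table; place and turn vary. Origin at the centre of its underside, z up. A painted white line, 4 mm wide and 170 mm long with a short cross-tick at each end, runs along its x axis through its centre (y = 0).
- fat_capacitor: The fatter one: cream cylinder in a smooth slippery sleeve (friction about 0.3), lying on the plate; diameter 55 mm, length 110 mm, two 7 mm screw terminals at its +x end, 0.3 kg. Origin on its axis (33.5 mm above the table), half-way along; x along the axis, within 0.12 rad of the line; y, z turn as it rolls. Starts 100 to 140 mm to either side of the line. Coasts a few mm after a slow push.
- slim_capacitor: The slim capacitor, not to be moved: same look and length (110 mm), diameter 35 mm. It lies on the plate 100 to 140 mm from the line on the side opposite the fat one. Origin on its axis, half-way along; x along its axis. It too rolls if touched.
- choke: Bystander: copper ring-shaped choke, 48 mm across and 18 mm high, lying on the plate beyond the line's far (+x) end. Origin at the centre of its underside.
- screwdriver: Bystander: screwdriver, about 170 mm long, lying on the plate across the near (-x) end, parallel to the plate's y. x of its body runs along it from handle to tip.
- screw_tray: Bystander: blue plastic tray 110 x 160 mm, 30 mm high, on the table to the left. Origin at the centre of its underside.
- circuit_board: Bystander: green circuit board 120 x 160 mm, parts up to 34 mm high, on the table to the right. Origin at the centre of its underside.
- solvent_bottle: Bystander: white bottle, 60 mm across, 140 mm high, upright on the table at the left. Origin at the centre of its underside.
- multimeter: Bystander: yellow multimeter 150 x 80 mm, 35 mm high, lying on the table at the right. Origin at the centre of its underside.
- tape_roll: Bystander: roll of tape, 90 mm across, 20 mm high, lying on the table at the near left. Origin at the centre of its underside.
Not all that is in view belongs to the job. What is shaped like the fat_capacitor but orange, purple or turquoise is not meant.

How it is judged:
On the way:
1. the fat capacitor has rolled most of a half turn about its own axis (not slid) (angle between fat_capacitor's own z axis and vertical above 2.3 rad).
At the end, for the whole second after the job is handed in: The fat capacitor has been rolled (not slid) there and lies at rest on the plate with its axis within 8 mm of the white line, parallel to it within 0.12 rad (7 degrees), and its middle within 35 mm of the line's middle (y of fat_capacitor in the frame of plate between -0.008 and 0.008 m and x of fat_capacitor in the frame of plate between -0.035 and 0.035 m and height (world z) of fat_capacitor between 0.03 and 0.037 m and angle between the x axis of fat_capacitor and the x axis of plate, either way round below 0.12 rad and linear speed of fat_capacitor below 0.01 m/s and angular speed of fat_capacitor below 0.3 rad/s); the robot touches nothing.
It fails at once if the fat capacitor is lifted off the plate (more than 8 mm) (height (world z) of fat_capacitor above 0.0415 m).
It fails at once if the slim capacitor is moved more than 15 mm (distance of slim_capacitor from where it was at the start of the episode above 0.015 m).
It fails at once if a bystander is moved more than 20 mm (distance of any of choke, screwdriver, screw_tray, circuit_board, solvent_bottle, multimeter, tape_roll from where it was at the start of the episode above 0.02 m).
It also fails if it takes over 45 s, if anything falls off the work surface, if the arm or the gripper's body presses on something with over 40 N, if the wrist force passes 120 N, or if a joint passes its speed limit or range.

## Working session

There is one attempt and no reset: what is moved stays moved. The work goes in short steps, Python scripts to look and compute and a tool call to move; the robot and the scene stay as the last step left them, time stands still between calls to the robot, and variables do not carry over. Pictures are saved under pics/ and viewed, at most 10 in all, crops included, and the job is handed in when it is done.

Besides the shell and the picture viewer there is one more tool, called after ">>>" as name([rows], argument=value, ...), one row to a line, values as JSON. send_rows: Moves the arm, as the interface text tells. Its arguments: {"type":"object","properties":{"increments":{"type":"array"},"newtons":{"type":"number"}},"required":["increments"]}

```bash
mkdir -p pics; cat > h.py <<'E'
import numpy as np,cv2
from rig import get_state,optics,sign_off
def ray(im,uv,z):
    R=cv2.Rodrigues(np.array(im["rvec"],float))[0];t=np.array(im["tvec"],float).ravel()
    uv=np.atleast_2d(np.array(uv,float))
    d=np.c_[uv,np.ones(len(uv))]@np.linalg.inv(np.array(im["K"])).T@R
    c=-R.T@t
    return c+d*((z-c[2])/d[:,2])[:,None]
def proj(im,P):
    return cv2.projectPoints(np.atleast_2d(np.array(P,float)),np.array(im["rvec"],float),np.array(im["tvec"],float),np.array(im["K"],float),None)[0].reshape(-1,2)
E
python3 - <<'E'
from h import *
for n in("top","scene"):
    im=optics.get_image(n);cv2.imwrite(f"pics/{n}0.png",im["pixels"])
    R=cv2.Rodrigues(np.array(im["rvec"],float))[0];print(n,-R.T@np.array(im["tvec"]).ravel())
print(get_state())
E
```

```text
top [ 0.33949363 -0.0075414   1.48520596]
scene [ 1.12742237 -0.32302898  1.1011017 ]
{'clock': 0.1, 'qpos': array([-1.41800481e+00,  2.76540429e-01,  1.50598751e+00,  5.84803118e-06,
        1.36070345e+00, -1.20999931e-01]), 'qd': array([ 0.00038122, -0.00057778, -0.00360442, -0.00190086, -0.00043476,
        0.00074075]), 'effort': array([ 1.71119271e-03, -4.17699230e+01, -2.46404493e+01, -2.65147755e-04,
        5.82951237e-03, -9.33542992e-06]), 'position': array([ 0.1553968 , -0.55312492,  0.23052884]), 'ee_rot': array([-8.19311907e-04,  9.90644156e-01,  1.36467890e-01, -1.01651269e-05]), 'contact_force': array([ 0.75469442, -0.23791645, -0.00750276]), 'moment': array([-0.00513887, -0.02231368,  0.01277277]), 'gripper_force': 0.0, 'width': 0.08554482439500806}
```

View pics/top0.png

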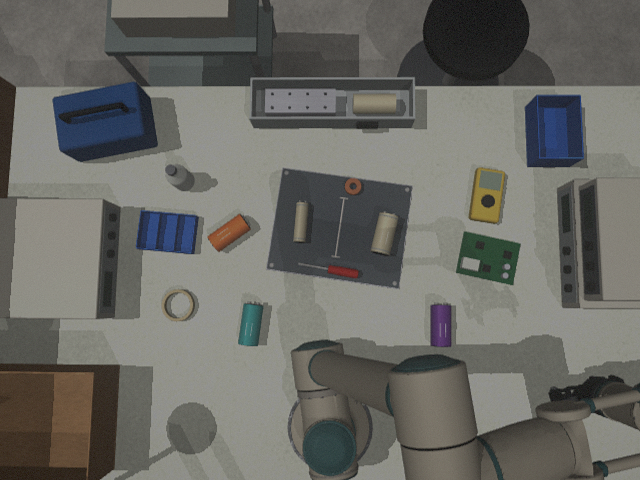

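View pics/scene0.png

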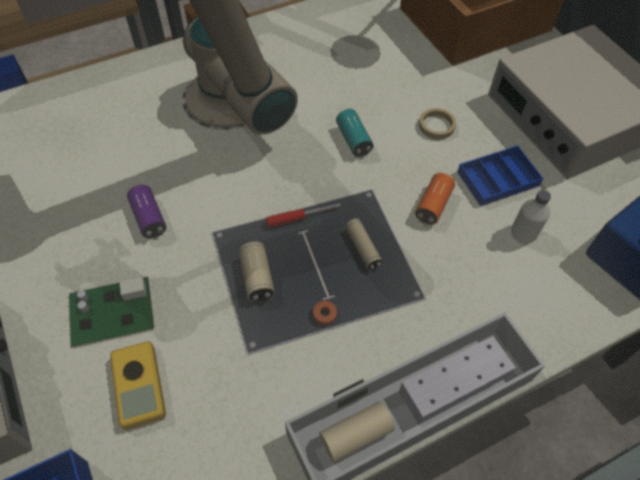

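Top view: plate around (340,228), with its line from (344,198) to (336,257). Candidates:
- Cream at (385,233): fat, on the plate.
- Cream at (302,221): slim, on the plate.
- Cream at (375,104): in the crate, off the plate.
- Orange (229,233), turquoise (251,324) and purple (441,325): wrong colour.

I choose (385,233), and will check it in a crop.

```bash
cat >> h.py <<'E'
def measure(im,near=None):
    p=im["pixels"];hsv=cv2.cvtColor(p,cv2.COLOR_BGR2HSV)
    out={}
    # plate corners region
    box=np.zeros(p.shape[:2],np.uint8)
    g=cv2.inRange(hsv,(0,0,35),(179,70,95))
    g=cv2.morphologyEx(g,cv2.MORPH_CLOSE,np.ones((9,9)))
    n,l,s,c=cv2.connectedComponentsWithStats(g)
    k=l[near[1],near[0]]
    cs,_=cv2.findContours((l==k).astype(np.uint8),cv2.RETR_EXTERNAL,cv2.CHAIN_APPROX_NONE)
    hull=cv2.convexHull(max(cs,key=cv2.contourArea));cv2.fillPoly(box,[hull],255)
    out["hull"]=cv2.minAreaRect(hull)
    m=cv2.inRange(p,(60,90,105),(255,255,255))&box
    n,l,s,c=cv2.connectedComponentsWithStats(m)
    out["blobs"]=[]
    for i in range(1,n):
        if s[i,4]<25: continue
        cc=cv2.findContours((l==i).astype(np.uint8),cv2.RETR_EXTERNAL,cv2.CHAIN_APPROX_NONE)[0][0]
        out["blobs"].append((s[i,4],cv2.minAreaRect(cc),cc))
    return out
E
python3 - <<'E'
from h import *
im=optics.get_image("top")
o=measure(im,(330,225));b=cv2.boxPoints(o["hull"]);print("plate px",b.tolist());P=ray(im,b,.006);print(P.round(4), P.mean(0),[np.linalg.norm(P[i]-P[i-1]).round(3) for i in range(4)])
for a,r,cc in o["blobs"]:
    q=cv2.boxPoints(r);W=ray(im,q,.0335 if a>150 else .006)
    e=[W[1]-W[0],W[2]-W[1]];e.sort(key=np.linalg.norm)
    ax=e[1]*np.sign(e[1][0]);print(a,np.round(r[0],1),W.mean(0).round(4),[np.linalg.norm(x).round(4) for x in e],"ang",np.arctan2(ax[1],ax[0]).round(3))
# holes of the plate line ends
c=cv2.resize(im["pixels"][155:300,255:420],None,fx=4.5,fy=4,interpolation=cv2.INTER_CUBIC);cv2.imwrite("pics/crop.png",c)
E
```

```text
plate px [[266.43341064453125, 269.0604553222656], [280.61376953125, 167.43447875976562], [413.17242431640625, 185.93106079101562], [398.9920654296875, 287.5570373535156]]
[[ 0.4282  0.1811  0.006 ]
 [ 0.7225  0.1464  0.006 ]
 [ 0.6697 -0.2348  0.006 ]
 [ 0.3796 -0.1923  0.006 ]] [ 0.55000586 -0.02491771  0.006     ] [np.float64(0.377), np.float64(0.296), np.float64(0.385), np.float64(0.293)]
87 [338.6 226.5] [ 0.5517 -0.0222  0.006 ] [np.float64(0.0117), np.float64(0.1721)] ang -0.111
338 [299.4 221.1] [0.562  0.0879 0.0335] [np.float64(0.0258), np.float64(0.1095)] ang -0.074
604 [383.7 232.3] [ 0.5319 -0.1475  0.0335] [np.float64(0.0459), np.float64(0.1127)] ang -0.244
```

View pics/crop.png

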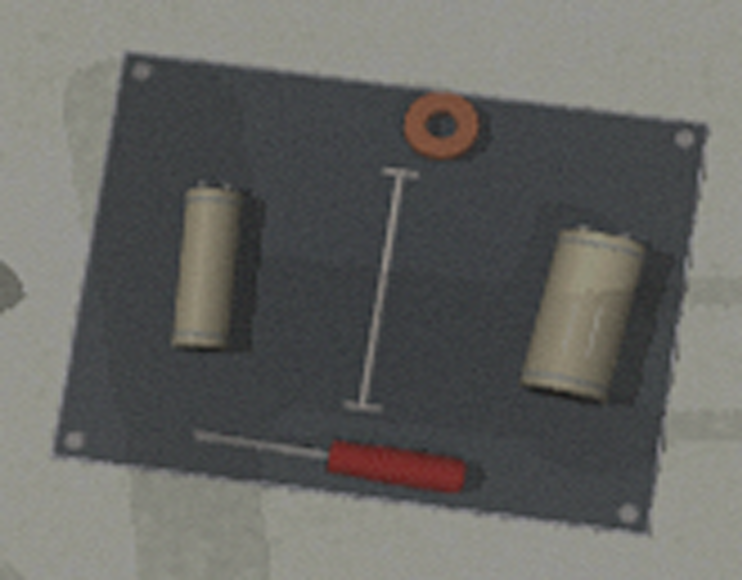

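The crop shows the fat one (585,315) clearly wider than the slim one (207,268), and its terminals face +x. My mask lost the shaded flank, so I'll remeasure with a warm-colour mask and derive the line from its pixels.

```bash
cat >> h.py <<'E'
def caps(im,near=(330,225)):
    o=measure(im,near);p=im["pixels"].astype(int)
    box=np.zeros(p.shape[:2],np.uint8);cv2.fillPoly(box,[cv2.boxPoints(o["hull"]).astype(int)],255)
    m=((p[...,2]-p[...,0]>6)&(p[...,2]-p[...,1]<30)&(p[...,1]>55)).astype(np.uint8)*(box>0)
    m=cv2.morphologyEx(m.astype(np.uint8),cv2.MORPH_OPEN,np.ones((5,5)))
    res=[]
    for cc in cv2.findContours(m,cv2.RETR_EXTERNAL,cv2.CHAIN_APPROX_NONE)[0]:
        if cv2.contourArea(cc)<150: continue
        r=cv2.minAreaRect(cc);W=ray(im,cv2.boxPoints(r),.0335)
        e=sorted([W[1]-W[0],W[2]-W[1]],key=np.linalg.norm);ax=e[1]*np.sign(e[1][0])
        res.append((W.mean(0).round(4),[np.linalg.norm(x).round(4) for x in e],np.arctan2(ax[1],ax[0]).round(3),np.round(r[0],1)))
    return res
E
python3 - <<'E'
from h import *
im=optics.get_image("top")
for r in caps(im): print(*r)
# line: bright pixels near blob, shaft only
o=measure(im,(330,225));a,r,cc=min(o["blobs"],key=lambda b:abs(b[0]-87))
g=cv2.cvtColor(im["pixels"],cv2.COLOR_BGR2GRAY).astype(float)
pts=[]
for v in range(202,254):
    u0=344.1-(v-198)*8.7/58.75;us=np.arange(int(u0)-4,int(u0)+6);w=np.clip(g[v,us]-g[v,us].min()-15,0,None)
    if w.sum()>0: pts.append((us@w/w.sum(),v))
P=ray(im,pts,.006);k=np.polyfit(P[:,0],P[:,1],1);print("line y=kx+c",k,"res",np.std(P[:,1]-np.polyval(k,P[:,0])),"ang",np.arctan(k[0]))
E=ray(im,[(344.1,198),(335.4,256.75)],.006);print(E,E.mean(0))
E
```

```text
[ 0.5356 -0.1498  0.0335] [np.float64(0.0553), np.float64(0.1045)] -0.244 [384.5 231. ]
[0.5607 0.085  0.0335] [np.float64(0.0342), np.float64(0.1125)] -0.061 [300.4 221.6]
line y=kx+c [-0.13927483  0.05255747] res 0.00017584018513422392 ang -0.13838463893103653
[[ 0.63363912 -0.03750986  0.006     ]
 [ 0.46468808 -0.0137271   0.006     ]] [ 0.5491636  -0.02561848  0.006     ]
```

>>> send_rows([
  {"gripper":0.2,"linear":[0.05,0.03,0],"delta_rot":[0,0,0.14]},
  {"gripper":0.2,"linear":[0.1,0.06,0],"delta_rot":[0,0,0.28]},
  {"gripper":0.2,"linear":[0.14,0.1,0],"delta_rot":[0,0,0.42]},
  {"gripper":0.2,"linear":[0.18,0.14,0],"delta_rot":[0,0,0.56]},
  {"gripper":0.2,"linear":[0.22,0.18,0],"delta_rot":[0,0,0.7]},
  {"gripper":0.2,"linear":[0.26,0.22,0],"delta_rot":[0,0,0.84]},
  {"gripper":0.2,"linear":[0.29,0.26,0],"delta_rot":[0,0,0.96]},
  {"gripper":0.2,"linear":[0.32,0.29,0],"delta_rot":[0,0,1.06]},
])

```text
clock: 1.0
position: [0.4529, -0.2872, 0.2313]
ee_rot: [0.0, 0.784, 0.62, -0.0]
contact_force: [0.9, -1.1, 0.0]
width: 0.0339
gripper_force: 0.0
```

>>> send_rows([
  {"gripper":-0.2,"linear":[0.022,0.025,0],"delta_rot":[0,0,0]},
  {"gripper":-0.2,"linear":[0.045,0.05,-0.02],"delta_rot":[0,0,-0.01]},
  {"gripper":-0.2,"linear":[0.045,0.05,-0.06],"delta_rot":[0,0,-0.01]},
  {"gripper":-0.2,"linear":[0.045,0.05,-0.1],"delta_rot":[0,0,-0.01]},
  {"gripper":-0.2,"linear":[0.045,0.05,-0.13],"delta_rot":[0,0,-0.01]},
  {"gripper":-0.2,"linear":[0.045,0.05,-0.13],"delta_rot":[0,0,-0.01]},
])

```text
clock: 1.6
position: [0.4938, -0.2368, 0.0971]
ee_rot: [-0.005, 0.789, 0.615, -0.002]
contact_force: [-0.1, 1.0, -0.1]
width: 0.0512
gripper_force: 0.0
```

```bash
python3 - <<'E'
from h import *
s=get_state();print(s["position"],s["ee_rot"],s["width"])
im=optics.get_image("wrist");cv2.imwrite("pics/w1.png",im["pixels"])
w=im;T=np.array(w["T_tool_cam"]);print(T.round(3))
E
```

```text
[ 0.49382612 -0.23677889  0.09712547] [-0.00474761  0.78871369  0.61474011 -0.00166801] 0.051213375625481755
[[-0.001 -0.961 -0.275  0.071]
 [ 1.    -0.001 -0.    -0.001]
 [ 0.    -0.275  0.961 -0.143]
 [ 0.     0.     0.     1.   ]]
```

View pics/w1.png

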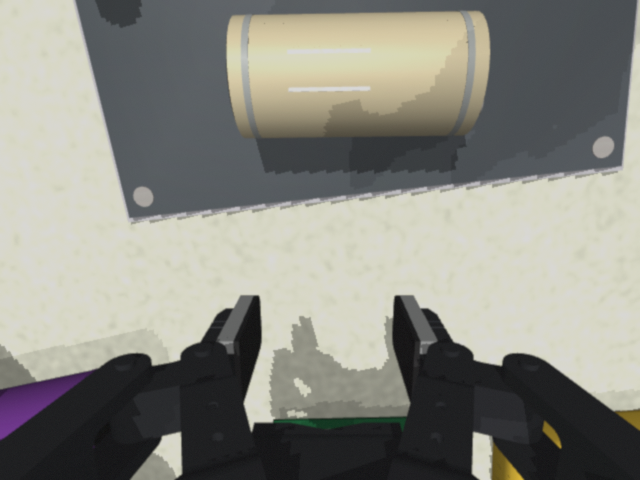

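The wrist view shows the capacitor at centre (360,75), parallel to the line through both fingertips (y≈300). It sits about 33 px (15 mm) to +x of their midpoint, which matches the measured pose. I'll go down behind it.

>>> send_rows([
  {"gripper":-0.2,"linear":[0.013,0.01,-0.025],"delta_rot":[0,0,0]},
  {"gripper":-0.2,"linear":[0.026,0.022,-0.05],"delta_rot":[0,0,0]},
  {"gripper":-0.2,"linear":[0.026,0.022,-0.071],"delta_rot":[0,0,0]},
  {"gripper":-0.2,"linear":[0.026,0.022,-0.071],"delta_rot":[0,0,0]},
  {"gripper":-0.2,"linear":[0.026,0.022,-0.071],"delta_rot":[0,0,0]},
])

```text
clock: 2.15
position: [0.524, -0.2178, 0.032]
ee_rot: [0.001, 0.789, 0.615, 0.0]
contact_force: [1.2, -0.8, 1.1]
width: 0.0511
gripper_force: 0.0
```

>>> send_rows([
  {"gripper":-0.2,"linear":[0.0015,0.006,-0.004],"delta_rot":[0,0,0]},
  {"gripper":-0.2,"linear":[0.003,0.012,-0.004],"delta_rot":[0,0,0]},
  {"gripper":-0.2,"linear":[0.0045,0.018,-0.004],"delta_rot":[0,0,0]},
  {"gripper":-0.2,"linear":[0.006,0.022,-0.004],"delta_rot":[0,0,0]},
  {"gripper":-0.2,"linear":[0.007,0.026,-0.004],"delta_rot":[0,0,0]},
  {"gripper":-0.2,"linear":[0.008,0.03,-0.004],"delta_rot":[0,0,0]},
  {"gripper":-0.2,"linear":[0.009,0.034,-0.004],"delta_rot":[0,0,0]},
  {"gripper":-0.2,"linear":[0.0095,0.038,-0.004],"delta_rot":[0,0,0]},
])

```text
clock: 2.95
position: [0.5326, -0.1787, 0.0263]
ee_rot: [0.0, 0.789, 0.615, 0.0]
contact_force: [-0.4, -0.2, 0.3]
width: 0.0509
gripper_force: 0.0
```

```bash
python3 - <<'E'
from h import *
s=get_state();print(s["position"],s["ee_rot"],s["contact_force"])
im=optics.get_image("wrist");cv2.imwrite("pics/w2.png",im["pixels"])
for r in caps(optics.get_image("top")): print(*r)
E
```

```text
[ 0.53255839 -0.17867905  0.02628343] [2.98337530e-05 7.88825985e-01 6.14616599e-01 2.30751597e-05] [-0.37630511 -0.15449075  0.27788504]
[-0.0636 -0.206   0.0335] [np.float64(0.0235), np.float64(0.0785)] -1.279 [406.7 455.1]
[-0.0726  0.2591  0.0335] [np.float64(0.0377), np.float64(0.0591)] 0.028 [232.  455.5]
[-0.0707 -0.0758  0.0335] [np.float64(0.0254), np.float64(0.0844)] -0.279 [357.5 457.1]
[-0.0148  0.0759  0.0335] [np.float64(0.2153), np.float64(0.37)] -1.396 [300.9 434.6]
[ 0.1854 -0.2775  0.0335] [np.float64(0.0691), np.float64(0.08)] 1.501 [432.4 359.7]
[0.1898 0.0191 0.0335] [np.float64(0.4291), np.float64(0.4412)] 1.116 [323. 358.]
[0.4053 0.2012 0.0335] [np.float64(0.0577), np.float64(0.1418)] -0.099 [257.8 276.8]
[ 0.4435 -0.317   0.0335] [np.float64(0.0687), np.float64(0.0855)] -0.02 [445.5 264.5]
[ 0.4958 -0.2667  0.0335] [np.float64(0.0307), np.float64(0.0747)] -0.253 [426.9 245.5]
[ 0.4216 -0.1587  0.0335] [np.float64(0.2065), np.float64(0.2967)] 0.628 [388.1 272.4]
[0.5655 0.0846 0.0335] [np.float64(0.0345), np.float64(0.1028)] -0.055 [300.6 219.9]
[ 0.6004 -0.2407  0.0335] [np.float64(0.1365), np.float64(0.1532)] 1.098 [417.1 208.3]
[0.6674 0.1754 0.0335] [np.float64(0.0563), np.float64(0.1068)] -0.099 [269.1 184.1]
```

View pics/w2.png

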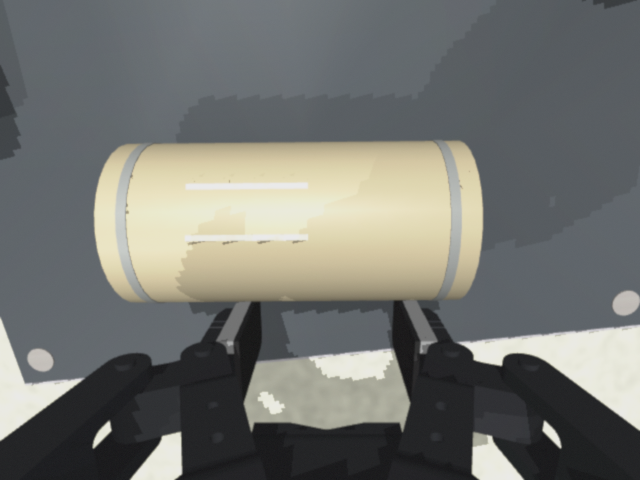

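The fingertips are just touching the capacitor, whose middle (290,222) is about 11 mm to −x of the finger midpoint (327). I'll back off, shift −10 mm along the axis, then push while turning gradually to the line's angle.

>>> send_rows([
  {"gripper":-0.2,"linear":[-0.001,-0.006,0],"delta_rot":[0,0,0]},
  {"gripper":-0.2,"linear":[-0.011,-0.004,0],"delta_rot":[0,0,0]},
  {"gripper":-0.2,"linear":[-0.0105,0.0,0],"delta_rot":[0,0,0]},
  {"gripper":-0.2,"linear":[-0.0095,0.004,0],"delta_rot":[0,0,0]},
  {"gripper":-0.2,"linear":[-0.0085,0.008,0],"delta_rot":[0,0,0.005]},
  {"gripper":-0.2,"linear":[-0.0075,0.012,0],"delta_rot":[0,0,0.01]},
  {"gripper":-0.2,"linear":[-0.0065,0.016,0],"delta_rot":[0,0,0.015]},
  {"gripper":-0.2,"linear":[-0.0055,0.02,0],"delta_rot":[0,0,0.02]},
])

```text
clock: 3.85
position: [0.5272, -0.1585, 0.0264]
ee_rot: [0.0, 0.782, 0.623, 0.0]
contact_force: [-0.1, 0.2, 0.5]
width: 0.0513
gripper_force: 0.0
```

>>> send_rows([
  {"gripper":-0.2,"linear":[0.001,0.004,0],"delta_rot":[0,0,0.006]},
  {"gripper":-0.2,"linear":[0.002,0.008,0],"delta_rot":[0,0,0.012]},
  {"gripper":-0.2,"linear":[0.003,0.012,0],"delta_rot":[0,0,0.018]},
  {"gripper":-0.2,"linear":[0.004,0.016,0],"delta_rot":[0,0,0.024]},
  {"gripper":-0.2,"linear":[0.005,0.02,0],"delta_rot":[0,0,0.03]},
  {"gripper":-0.2,"linear":[0.006,0.024,0],"delta_rot":[0,0,0.036]},
  {"gripper":-0.2,"linear":[0.007,0.028,0],"delta_rot":[0,0,0.042]},
  {"gripper":-0.2,"linear":[0.008,0.032,0],"delta_rot":[0,0,0.048]},
])

```text
clock: 4.65
position: [0.535, -0.1267, 0.0263]
ee_rot: [0.0, 0.767, 0.641, 0.0]
contact_force: [-0.2, 0.7, -0.1]
width: 0.0512
gripper_force: 0.0
```

```bash
python3 - <<'E'
from h import *
s=get_state();print(s["position"],s["ee_rot"],s["contact_force"])
a=optics.get_image("wrist")["pixels"];b=optics.get_image("top")["pixels"]
cv2.imwrite("pics/w3.png",np.hstack([cv2.resize(a,(400,300)),cv2.resize(b[160:300,250:430],(400,300))]))
E
```

```text
[ 0.53502369 -0.12668563  0.02632036] [3.80452748e-05 7.67327795e-01 6.41255061e-01 2.50362145e-05] [-0.18819051  0.71483422 -0.07139417]
```

View pics/w3.png

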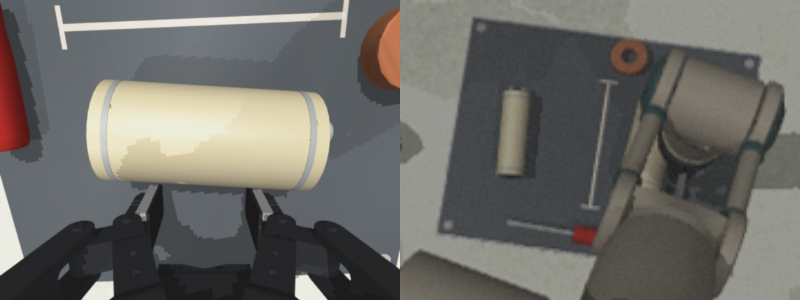

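The wrist view (left half) shows the line from (60,28) to (345,15), and the capacitor centred at (208,135), well placed along the line. It has rolled without turning with the tool. I'll measure its angle and distance from the line properly.

```bash
cat >> h.py <<'E'
from scipy.spatial.transform import Rotation as Ro
C0=np.array([.5492,-.0256]);ANG=-.138
def wray(im,s,uv,z):
    q=np.array(s["ee_rot"]);T=np.eye(4);T[:3,:3]=Ro.from_quat(q[[1,2,3,0]]).as_matrix();T[:3,3]=s["position"]
    T=T@np.array(im["T_tool_cam"]);uv=np.atleast_2d(np.array(uv,float))
    d=np.c_[uv,np.ones(len(uv))]@np.linalg.inv(np.array(im["K"])).T@T[:3,:3].T
    return T[:3,3]+d*((z-T[2,3])/d[:,2])[:,None],T[:3,3]
def wlook(name=None):
    s=get_state();im=optics.get_image("wrist");p=im["pixels"].astype(int);hsv=cv2.cvtColor(im["pixels"],cv2.COLOR_BGR2HSV)
    if name: cv2.imwrite(f"pics/{name}.png",im["pixels"])
    m=cv2.inRange(hsv,(14,30,90),(32,160,255))
    m=cv2.morphologyEx(m,cv2.MORPH_CLOSE,np.ones((25,25)));m=cv2.morphologyEx(m,cv2.MORPH_OPEN,np.ones((15,15)))
    cc=max(cv2.findContours(m,cv2.RETR_EXTERNAL,cv2.CHAIN_APPROX_NONE)[0],key=cv2.contourArea)[:,0]
    x0,x1=cc[:,0].min(),cc[:,0].max();xm=np.linspace(x0+.2*(x1-x0),x1-.2*(x1-x0),40).astype(int)
    top=[(x,cc[cc[:,0]==x,1].min()) for x in xm];bot=[(x,cc[cc[:,0]==x,1].max()) for x in xm]
    def tang(e): # robust image line -> plane normal through the camera
        vx,vy,x,y=cv2.fitLine(np.array(e,np.float32),cv2.DIST_HUBER,0,.01,.01).ravel()
        P,c=wray(im,s,[(x-150*vx,y-150*vy),(x+150*vx,y+150*vy)],.02)
        n=np.cross(P[0]-c,P[1]-c);return n/np.linalg.norm(n),c
    (n1,c),(n2,_)=tang(top),tang(bot)
    if n1@n2<0:n2=-n2
    a=np.cross(n1,n2);a/=np.linalg.norm(a);a*=np.sign(a[0])
    n=n1+n2  # bisecting plane holds the axis; cut with z=.0335
    d=np.cross(n,[0,0,1]);d/=np.linalg.norm(d);d*=np.sign(d[0])
    E,_=wray(im,s,[(x0,cc[cc[:,0]==x0,1].mean()),(x1,cc[cc[:,0]==x1,1].mean())],.0335)
    M=E.mean(0);n=n/np.linalg.norm(n);nh=np.array([n[0],n[1],0]);M=M-nh*(n@(M-c))/(nh@nh)
    L=np.array([np.cos(ANG),np.sin(ANG)]);N=np.array([-L[1],L[0]])
    print("cap",M.round(4),"len",np.linalg.norm(E[1]-E[0]).round(4),"ang",np.arctan2(d[1],d[0]).round(3),"(3d",a.round(3),") plate x",((M[:2]-C0)@L).round(4),"y",((M[:2]-C0)@N).round(4),"half-angle r",(np.sin(np.arccos(n1@n2)/2)*np.linalg.norm(np.cross(M-c,a))).round(4))
    print("tcp plate xy",((s["position"][:2]-C0)@L).round(4),((s["position"][:2]-C0)@N).round(4),"yaw",2*np.arctan2(s["ee_rot"][2],s["ee_rot"][1])-np.pi/2)
    # white line at z=.006
    w=cv2.inRange(hsv,(0,0,150),(179,45,255));w=cv2.morphologyEx(w,cv2.MORPH_OPEN,np.ones((3,3)))
    for k in cv2.findContours(w,cv2.RETR_EXTERNAL,cv2.CHAIN_APPROX_NONE)[0]:
        (u,v),(a1,b1),_=cv2.minAreaRect(k)
        if max(a1,b1)>200 and min(a1,b1)<90 and v<250:
            k=k[:,0];lo,hi=k[:,0].min(),k[:,0].max()
            mid=k[(k[:,0]>lo+40)&(k[:,0]<hi-40)];W,_=wray(im,s,mid,.006);f=np.polyfit(W[:,0],W[:,1],1)
            cen=wray(im,s,[(u,v)],.006)[0][0]
            print("line ang",np.arctan(f[0]).round(4),"y at x=.5492:",np.polyval(f,.5492).round(4),"cen",cen.round(4),"px",lo,hi)
E
python3 -c "
from h import *
wlook()"
```

```text
cap [ 0.5446 -0.0826  0.0335] len 0.1374 ang -0.239 (3d [ 0.972 -0.237  0.003] ) plate x 0.0033 y -0.0571 half-angle r 0.0275
tcp plate xy -0.0002 -0.1018 yaw -0.1782732901298587
line ang -0.1395 y at x=.5492: -0.0221 cen [ 0.5518 -0.024   0.006 ] px 88 558
```

The fitted radius of 27.5 mm matches, and the line agrees between cameras. The capacitor is about 59 mm short, with its axis 0.10 rad off the line (limit 0.12). I'll bias the next push to the +x end to bring the angle down.

>>> send_rows([
  {"gripper":-0.2,"linear":[-0.001,-0.008,0],"delta_rot":[0,0,0]},
  {"gripper":-0.2,"linear":[0.0136,-0.0116,0],"delta_rot":[0,0,0.04]},
  {"gripper":-0.2,"linear":[0.0136,-0.0116,0],"delta_rot":[0,0,0.078]},
  {"gripper":-0.2,"linear":[0.0136,-0.0086,0],"delta_rot":[0,0,0.078]},
  {"gripper":-0.2,"linear":[0.015,-0.0006,0],"delta_rot":[0,0,0.078]},
  {"gripper":-0.2,"linear":[0.016,0.0074,0],"delta_rot":[0,0,0.078]},
  {"gripper":-0.2,"linear":[0.017,0.0114,0],"delta_rot":[0,0,0.078]},
  {"gripper":-0.2,"linear":[0.017,0.0114,0],"delta_rot":[0,0,0.078]},
])

```text
clock: 5.6
position: [0.5519, -0.1146, 0.0264]
ee_rot: [-0.0, 0.742, 0.671, 0.0]
contact_force: [-1.0, 0.3, 0.1]
width: 0.0508
gripper_force: 0.0
```

```bash
sed -i 's/^C0=.*/C0=np.array([.551,-.0245]);ANG=-.139/' h.py; python3 -c "
from h import *
wlook();wlook()"
```

```text
cap [ 0.5461 -0.0623  0.0335] len 0.1375 ang -0.198 (3d [ 0.98  -0.197 -0.002] ) plate x 0.0004 y -0.0381 half-angle r 0.0275
tcp plate xy 0.0133 -0.0891 yaw -0.09988613934247215
line ang -0.1394 y at x=.5492: -0.0221 cen [ 0.551  -0.0222  0.006 ] px 73 533
cap [ 0.5465 -0.0599  0.0335] len 0.1372 ang -0.198 (3d [ 0.98  -0.197 -0.001] ) plate x 0.0005 y -0.0357 half-angle r 0.0274
tcp plate xy 0.0134 -0.0895 yaw -0.10006241985690312
line ang -0.1396 y at x=.5492: -0.0221 cen [ 0.5511 -0.0222  0.006 ] px 73 533
```

The angle error fell to 0.06. The capacitor is still coasting, so I'll wait and measure again.

>>> send_rows([
  {"gripper":-0.2,"linear":[0,-0.004,0],"delta_rot":[0,0,0]},
  {"gripper":-0.2,"linear":[0,-0.008,0],"delta_rot":[0,0,0]},
  {"gripper":-0.2,"linear":[0,-0.008,0],"delta_rot":[0,0,0]},
  {"gripper":-0.2,"linear":[0,-0.008,0],"delta_rot":[0,0,0]},
  {"gripper":-0.2,"linear":[0,-0.008,0],"delta_rot":[0,0,0]},
  {"gripper":-0.2,"linear":[0,-0.008,0],"delta_rot":[0,0,0]},
])

```text
clock: 6.3
position: [0.5519, -0.1236, 0.0263]
ee_rot: [-0.0, 0.742, 0.67, 0.0]
contact_force: [0.0, 0.2, -0.2]
width: 0.0514
gripper_force: 0.0
```

```bash
sed -i 's/^C0=.*/C0=np.array([.551,-.0225]);ANG=-.139/' h.py; python3 -c "
from h import *
wlook();wlook()"
```

```text
cap [ 0.548  -0.0497  0.0335] len 0.1374 ang -0.197 (3d [ 0.981 -0.196 -0.005] ) plate x 0.0008 y -0.0273 half-angle r 0.0275
tcp plate xy 0.0149 -0.1 yaw -0.10114038878180875
cap [ 0.5481 -0.0497  0.0335] len 0.1374 ang -0.198 (3d [ 0.981 -0.196 -0.004] ) plate x 0.0009 y -0.0273 half-angle r 0.0275
tcp plate xy 0.0149 -0.1 yaw -0.10100788218555756
```

>>> send_rows([
  {"gripper":-0.2,"linear":[0.001,0.006,0],"delta_rot":[0,0,0]},
  {"gripper":-0.2,"linear":[0.0017,0.012,0],"delta_rot":[0,0,0]},
  {"gripper":-0.2,"linear":[0.0025,0.018,0],"delta_rot":[0,0,0]},
  {"gripper":-0.2,"linear":[0.003,0.022,0],"delta_rot":[0,0,0]},
  {"gripper":-0.2,"linear":[0.0035,0.025,0],"delta_rot":[0,0,0]},
  {"gripper":-0.2,"linear":[0.004,0.028,0],"delta_rot":[0,0,0]},
  {"gripper":-0.2,"linear":[0.0045,0.031,0],"delta_rot":[0,0,0]},
  {"gripper":-0.2,"linear":[0.005,0.034,0],"delta_rot":[0,0,0]},
])

```text
clock: 7.2
position: [0.557, -0.0894, 0.0263]
ee_rot: [0.0, 0.742, 0.67, 0.0]
contact_force: [0.3, 0.1, -0.3]
width: 0.0514
gripper_force: 0.0
```

>>> send_rows([
  {"gripper":-0.2,"linear":[0.0003,0.002,0],"delta_rot":[0,0,0]},
  {"gripper":-0.2,"linear":[0.0006,0.004,0],"delta_rot":[0,0,0]},
  {"gripper":-0.2,"linear":[0.0009,0.006,0],"delta_rot":[0,0,0]},
  {"gripper":-0.2,"linear":[0.0012,0.008,0],"delta_rot":[0,0,0]},
  {"gripper":-0.2,"linear":[0.0015,0.01,0],"delta_rot":[0,0,0]},
  {"gripper":-0.2,"linear":[0.0016,0.012,0],"delta_rot":[0,0,0]},
  {"gripper":-0.2,"linear":[0.0016,0.012,0],"delta_rot":[0,0,0]},
  {"gripper":-0.2,"linear":[0.0016,0.012,0],"delta_rot":[0,0,0]},
])

```text
clock: 8.0
position: [0.5585, -0.0775, 0.0263]
ee_rot: [0.0, 0.742, 0.671, 0.0]
contact_force: [0.5, -0.3, 0.4]
width: 0.0515
gripper_force: 0.0
```

```bash
python3 -c "
from h import *
wlook();wlook()"
```

```text
cap [ 0.5523 -0.0309  0.0335] len 0.1375 ang -0.194 (3d [ 0.981 -0.193 -0.002] ) plate x 0.0024 y -0.0082 half-angle r 0.0275
tcp plate xy 0.0151 -0.0535 yaw -0.10085272549177926
cap [ 0.5523 -0.0309  0.0335] len 0.1375 ang -0.193 (3d [ 0.981 -0.192 -0.001] ) plate x 0.0025 y -0.0082 half-angle r 0.0275
tcp plate xy 0.0151 -0.0535 yaw -0.10089649731129269
```

>>> send_rows([
  {"gripper":-0.2,"linear":[0.0003,0.002,0],"delta_rot":[0,0,0]},
  {"gripper":-0.2,"linear":[0.0006,0.004,0],"delta_rot":[0,0,0]},
  {"gripper":-0.2,"linear":[0.0009,0.006,0],"delta_rot":[0,0,0]},
  {"gripper":-0.2,"linear":[0.0011,0.008,0],"delta_rot":[0,0,0]},
  {"gripper":-0.2,"linear":[0.0011,0.008,0],"delta_rot":[0,0,0]},
  {"gripper":-0.2,"linear":[0.0011,0.008,0],"delta_rot":[0,0,0]},
  {"gripper":-0.2,"linear":[0.0011,0.008,0],"delta_rot":[0,0,0]},
])

```text
clock: 8.8
position: [0.5596, -0.0696, 0.0263]
ee_rot: [0.0, 0.742, 0.671, 0.0]
contact_force: [0.0, 0.2, 0.5]
width: 0.051
gripper_force: 0.0
```

```bash
python3 -c "
from h import *
wlook();wlook()"
```

```text
cap [ 0.554  -0.0231  0.0335] len 0.1373 ang -0.191 (3d [ 0.982 -0.19   0.   ] ) plate x 0.0031 y -0.0001 half-angle r 0.0275
tcp plate xy 0.0151 -0.0455 yaw -0.1009865132091683
cap [ 0.554  -0.023   0.0335] len 0.1373 ang -0.191 (3d [ 0.982 -0.19  -0.001] ) plate x 0.0031 y -0.0001 half-angle r 0.0275
tcp plate xy 0.0151 -0.0455 yaw -0.1010199447034259
```

It sits at y ≈ 0, 0.052 rad off the line. I'll retreat straight back, then up and clear of the top camera.

>>> send_rows([
  {"gripper":-0.2,"linear":[-0.001,-0.01,0],"delta_rot":[0,0,0]},
  {"gripper":-0.2,"linear":[-0.004,-0.03,0],"delta_rot":[0,0,0]},
  {"gripper":-0.2,"linear":[-0.007,-0.05,0.01],"delta_rot":[0,0,0]},
  {"gripper":-0.2,"linear":[-0.01,-0.07,0.04],"delta_rot":[0,0,0]},
  {"gripper":-0.2,"linear":[-0.015,-0.1,0.08],"delta_rot":[0,0,0]},
  {"gripper":-0.2,"linear":[-0.05,-0.13,0.12],"delta_rot":[0,0,0]},
  {"gripper":-0.2,"linear":[-0.09,-0.16,0.16],"delta_rot":[0,0,0]},
  {"gripper":-0.2,"linear":[-0.12,-0.2,0.18],"delta_rot":[0,0,0]},
])

```text
clock: 9.7
position: [0.4549, -0.2521, 0.1957]
ee_rot: [0.001, 0.742, 0.671, 0.0]
contact_force: [0.2, -0.5, -0.1]
width: 0.0513
gripper_force: 0.0
```

>>> send_rows([
  {"gripper":-0.2,"linear":[-0.03,-0.03,0],"delta_rot":[0,0,-0.1]},
  {"gripper":-0.2,"linear":[-0.06,-0.06,0],"delta_rot":[0,0,-0.2]},
  {"gripper":-0.2,"linear":[-0.09,-0.09,0],"delta_rot":[0,0,-0.3]},
  {"gripper":-0.2,"linear":[-0.12,-0.12,0],"delta_rot":[0,0,-0.4]},
  {"gripper":-0.2,"linear":[-0.14,-0.15,0],"delta_rot":[0,0,-0.5]},
  {"gripper":-0.2,"linear":[-0.14,-0.15,0],"delta_rot":[0,0,-0.5]},
  {"gripper":-0.2,"linear":[-0.14,-0.15,0],"delta_rot":[0,0,-0.5]},
])

```text
clock: 10.4
position: [0.3151, -0.4016, 0.1933]
ee_rot: [-0.0, 0.885, 0.465, 0.0]
contact_force: [-0.9, 0.5, 0.1]
width: 0.0515
gripper_force: 0.0
```

```bash
python3 - <<'E'
from h import *
im=optics.get_image("top")
L=np.array([np.cos(ANG),np.sin(ANG)]);N=np.array([-L[1],L[0]])
for r in caps(im): print(*r,"plate",(r[0][:2]-C0)@L,(r[0][:2]-C0)@N)
b=im["pixels"][155:300,255:430];a=optics.get_image("scene")["pixels"][180:360,200:440]
cv2.imwrite("pics/end.png",np.hstack([cv2.resize(b,(400,331)),cv2.resize(a,(400,331))]))
E
```

```text
[-0.1001  0.3657  0.0335] [np.float64(0.064), np.float64(0.0755)] -1.554 [192.  465.5] plate -0.698606377509973 0.2942440811679873
[-0.0319 -0.6391  0.0335] [np.float64(0.0382), np.float64(0.0548)] -1.554 [571.5 445.5] plate -0.4918462808748937 -0.6914153642995904
[-0.0808  0.2723  0.0335] [np.float64(0.082), np.float64(0.1222)] 0.724 [227.  458.7] plate -0.6665516909245119 0.2044189896405757
[-0.0695  0.126   0.0335] [np.float64(0.0985), np.float64(0.1474)] 0.523 [281.8 455.3] plate -0.6350904000363238 0.06109569364286006
[-0.037  -0.1445  0.0335] [np.float64(0.1714), np.float64(0.2805)] -1.556 [383.5 444.5] plate -0.5654253208442237 -0.20229237886832713
[0.0099 0.8348 0.0335] [np.float64(0.0559), np.float64(0.0797)] -1.499 [ 22.2 420.2] plate -0.6546624547517771 0.7740604435949283
[0.0148 0.7144 0.0335] [np.float64(0.1499), np.float64(0.2497)] 0.06 [ 66.  419.5] plate -0.6331279544186188 0.6555006051360253
[ 0.1607 -0.5676  0.0335] [np.float64(0.0371), np.float64(0.1178)] -0.913 [541.2 370.5] plate -0.3110104266391989 -0.5939197037661771
[ 0.1936 -0.7722  0.0335] [np.float64(0.0527
[... 3496 characters left out ...]
plate 0.41180300752907206 -0.670005703699611
[ 0.9039 -0.1226  0.0335] [np.float64(0.0565), np.float64(0.1232)] 1.571 [374.5 103.5] plate 0.36336543328384713 -0.05023924655527804
[ 0.9101 -0.8277  0.0335] [np.float64(0.0784), np.float64(0.0854)] -0.058 [624.  101.5] plate 0.46719923431503024 -0.7476795606778678
[0.9233 0.297  0.0335] [np.float64(0.0601), np.float64(0.1165)] 1.57 [229.  97.] plate 0.32444155407543396 0.36800165487279707
[ 0.8458 -0.4416  0.0335] [np.float64(0.2218), np.float64(0.2892)] 1.547 [487.3 123.6] plate 0.3500241576802967 -0.37421242502113516
[1.1955 0.4826 0.0335] [np.float64(0.0532), np.float64(0.3498)] 1.566 [169.5   8.5] plate 0.5683007920354995 0.5895256311406857
```

View pics/end.png

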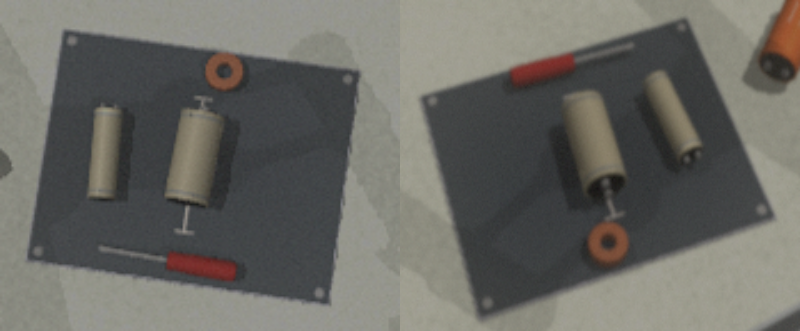

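Both cameras agree: the capacitor (194,157 in the top half-picture) lies over the line at plate (3, −1 to 0) mm, 0.05 rad off, with the line showing at both ends. The slim one and the bystanders have not moved. Handing in.

```bash
python3 -c "
from rig import sign_off
print(sign_off())"
```

```text
the job is handed in; nothing more can be done
None
```

I rolled the fat capacitor onto the white line and handed the job in; it lies about 1 mm off the line, 3 mm from its middle and 0.05 rad from parallel, the arm is clear, and nothing else appears to have moved (the judge's verdict was not shown).

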